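# Load the autosampler tray in sample order

### The arm

A 6-joint arm with a two-finger parallel gripper is mounted at the origin on the work surface. World frame = base frame: x ahead of the robot, y to its left, z up, the work surface at z = 0. Lengths are in mm, angles in rad, forces in N, time in s.
With the tool pointing down it reaches from about 350 to 975 mm from the base axis. Payload 7.1 kg.
Tool frame: the origin (TCP) lies between the finger pads; the fingertips stand 8 mm ahead of it and the grasp point (between the pads) lies 11 mm behind it (ctrl.tips_ahead is the distance from the TCP to the fingertips, in mm); y points along the fingers, z is the direction in which the jaws open and shut, and the axes are right-handed (so a half turn about y gives the same grasp; the last joint's range is limited). The gripper opens to 88 mm and grips with 3 to 60 N. Pads are 20 mm wide; open, the fingers measure 115 mm over their backs; the gripper's body (75 mm by 178 mm) begins 61 mm behind the grasp point.
Start: joints at [1.276, 0.423, 1.63, -0, 1.089, -0.019], TCP at [170.166, 601.372, 230.675] pointing down, gripper open.
Joint ranges: [-3, 3], [-0.9, 2.11], [0.09, 2.58], [-1.31, 4.45], [0.11, 2.69], [-2.54, 2.54]. Speed limits (rad/s): [2.39, 2.39, 3.01, 3.14, 3.14, 3.14].

### API

Orientations are given as a rotation vector (axis times angle).
In Python, from workcell import ctrl gives the robot as it stands.
- The arm moves only by the shell command python3 -m creep 'ROWS'. ROWS is JSON, a list of rows, each an object of numbers: "tx", "ty", "tz": the shift along the world's x, y, z in mm; "rx", "ry", "rz": the turn, a rotation vector about the world's x, y, z in rad; "fingers": the closure in counts, from 0 (fully open) to 255 (shut). A call has 1 to 10 rows; each row is the pose to reach, as a shift and turn from the pose commanded when the call began; what a row does not reach only later rows make up. A row lasts 1/8 s, in which the tool goes at most 62.5 mm and 10.7 degrees, less where a joint would pass 70% of its speed; a pose out of reach is approached as far as the arm can. A call with a gripper value outside its range is refused whole. The fingers move at their own pace and stop on an object; the grip force is fixed at half the most. Time passes only in rows, so rows that repeat a pose let the fingers close. It gives the time, the measured TCP pose, the force and the opening at its end, in the units of the state.
- ctrl.get_obs(): the state, without advancing time (a new reading comes with each control period).
- ctrl.get_image(name): name is "side" or "top"; returns a dict with "pixels" (420x560x3 uint8, blue, green, red), "intrinsics" (3x3 intrinsics, pixels), "rvec" (rotation vector, rad) and "tvec" (3), from world to camera coordinates, as OpenCV has them. Camera axes: x right, y down, z forward; pixel columns grow to the right and rows downward; lengths in mm; the calibration is good to about 2 mm. A picture is of the moment at which its call begins. There is no depth.
- ctrl.close_job(): hands the job in, once; it reports no verdict.
The state is a dict: "t": time; "qpos": joint angles; "qvel": joint speeds; "joint_torque": joint torques, N m; "ee_pos": TCP position; "orientation": TCP orientation; "ft_force": force on the tool from outside, world axes, zero at the start; "moment": the same for the moment, N m; "width": finger opening in mm.
Only numpy, scipy, OpenCV 4.12 (cv2) and the standard library are available. Lean on these libraries where they do the work, as an engineer would, in place of code of your own. Each camera call takes 0.05 s, during which the arm holds its last target.

### The job

Mixing is finished: move the four sample bottles from the block mixer into the autosampler tray, keeping them in the same order. The bottle next to the mixer's control box goes into the bay at the tray's handle end, the next one along into the next bay, and so on, one bottle to a bay. Set each down gently, without dropping it, standing upright in the middle of its bay.

Things in the scene. Friction and masses are not known exactly. Their poses are not given: they have to be found in the camera images.
- bottle_tall: tall round white plastic bottle with a white screw cap: body 38 mm in diameter, cap 36 mm in diameter and 19 mm high, 110 mm high in all, about 130 g. Origin at the centre of its underside, z up its axis. At the start it stands in the well of block_tall, underside 62 mm above the bench
- bottle_vial: slim round amber glass vial with a white screw cap: body 28 mm in diameter, cap 27 mm in diameter and 14 mm high, 94 mm high in all, about 60 g. Origin at the centre of its underside, z up its axis. At the start it stands in the well of block_vial, underside 62 mm above the bench
- bottle_jar: squat wide clear glass jar with a black screw lid: body 52 mm in diameter, lid 54 mm in diameter and 17 mm high, 78 mm high in all, about 160 g. Origin at the centre of its underside, z up its axis. At the start it stands in the well of block_jar, underside 62 mm above the bench
- bottle_square: square white plastic bottle with a round white screw cap: body 40 x 40 mm and 66 mm high, 36 mm square shoulder up to 71 mm, cap 32 mm in diameter from 71 to 90 mm (the full height), about 120 g; its sides start parallel to the mixer's. Origin at the centre of its underside, z up its axis. At the start it stands in the well of block_square, underside 62 mm above the bench
- block_tall: fixed aluminium block of the mixer in which bottle_tall stands at the start: 72 x 80 mm, top 90 mm above the bench, one well (round, 44 mm in diameter, 28 mm deep, floor 62 mm above the bench). Origin at the centre of its underside (46 mm above the bench), axes parallel to the mixer's. The blocks' places in the row vary
- block_vial: fixed aluminium block of the mixer in which bottle_vial stands at the start: 72 x 80 mm, top 90 mm above the bench, one well (round, 34 mm in diameter, 28 mm deep, floor 62 mm above the bench). Origin at the centre of its underside (46 mm above the bench), axes parallel to the mixer's. The blocks' places in the row vary
- block_jar: fixed aluminium block of the mixer in which bottle_jar stands at the start: 72 x 80 mm, top 90 mm above the bench, one well (round, 60 mm in diameter, 28 mm deep, floor 62 mm above the bench). Origin at the centre of its underside (46 mm above the bench), axes parallel to the mixer's. The blocks' places in the row vary
- block_square: fixed aluminium block of the mixer in which bottle_square stands at the start: 72 x 80 mm, top 90 mm above the bench, one well (square, 46 mm, 28 mm deep, floor 62 mm above the bench). Origin at the centre of its underside (46 mm above the bench), axes parallel to the mixer's. The blocks' places in the row vary
- mixer: block mixer, a fixed white bench machine 112 mm wide, from x = -157 to +258 mm. Four aluminium blocks in a row along its x, centres at x = +114, +38, -38, -114 mm, y = 0. Control box (78 mm high, black panel with display, knob to 90 mm) at its +x end, from x = 158 mm. Origin on the bench under the row's middle, z up
- tray: fixed grey plastic autosampler tray, 310 x 82 mm. Four bays in a row along its x, centres at x = -114, -38, +38, +114 mm, y = 0; each 70 x 70 mm inside, walls 6 mm thick, rim 34 mm and floor 6 mm above the bench. Steel loop handle at its -x end (to x = -197 mm); white dots on the rim, one to four, count the bays from the handle. Origin on the bench under the row's middle, z up
There are look-alikes about, which are no part of the job. Leave any red look-alike of the bottle_vial alone.

How it is judged (in metres and radians):
At the end, for the whole second after the job is handed in: Each bottle stands in the bay whose place from the tray's handle equals its starting place from the mixer's control box: within 12 mm of the bay's centre along and across, underside within 5 mm of the bay floor, upright within 0.1 rad, released, at rest (((x of block_tall in the frame of mixer between 0.094 and 0.134 m and x of bottle_tall in the frame of tray between -0.126 and -0.102 m) or (x of block_tall in the frame of mixer between 0.018 and 0.058 m and x of bottle_tall in the frame of tray between -0.05 and -0.026 m) or (x of block_tall in the frame of mixer between -0.058 and -0.018 m and x of bottle_tall in the frame of tray between 0.026 and 0.05 m) or (x of block_tall in the frame of mixer between -0.134 and -0.094 m and x of bottle_tall in the frame of tray between 0.102 and 0.126 m)) and y of bottle_tall in the frame of tray between -0.012 and 0.012 m and z of bottle_tall in the frame of tray between 0.001 and 0.011 m and angle between each of bottle_tall, bottle_vial, bottle_jar, bottle_square's own z axis and vertical below 0.1 rad and linear speed of each of bottle_tall, bottle_vial, bottle_jar, bottle_square below 0.02 m/s and angular speed of each of bottle_tall, bottle_vial, bottle_jar, bottle_square below 0.2 rad/s and ((x of block_vial in the frame of mixer between 0.094 and 0.134 m and x of bottle_vial in the frame of tray between -0.126 and -0.102 m) or (x of block_vial in the frame of mixer between 0.018 and 0.058 m and x of bottle_vial in the frame of tray between -0.05 and -0.026 m) or (x of block_vial in the frame of mixer between -0.058 and -0.018 m and x of bottle_vial in the frame of tray between 0.026 and 0.05 m) or (x of block_vial in the frame of mixer between -0.134 and -0.094 m and x of bottle_vial in the frame of tray between 0.102 and 0.126 m)) and y of bottle_vial in the frame of tray between -0.012 and 0.012 m and z of bottle_vial in the frame of tray between 0.001 and 0.011 m and ((x of block_jar in the frame of mixer between 0.094 and 0.134 m and x of bottle_jar in the frame of tray between -0.126 and -0.102 m) or (x of block_jar in the frame of mixer between 0.018 and 0.058 m and x of bottle_jar in the frame of tray between -0.05 and -0.026 m) or (x of block_jar in the frame of mixer between -0.058 and -0.018 m and x of bottle_jar in the frame of tray between 0.026 and 0.05 m) or (x of block_jar in the frame of mixer between -0.134 and -0.094 m and x of bottle_jar in the frame of tray between 0.102 and 0.126 m)) and y of bottle_jar in the frame of tray between -0.012 and 0.012 m and z of bottle_jar in the frame of tray between 0.001 and 0.011 m and ((x of block_square in the frame of mixer between 0.094 and 0.134 m and x of bottle_square in the frame of tray between -0.126 and -0.102 m) or (x of block_square in the frame of mixer between 0.018 and 0.058 m and x of bottle_square in the frame of tray between -0.05 and -0.026 m) or (x of block_square in the frame of mixer between -0.058 and -0.018 m and x of bottle_square in the frame of tray between 0.026 and 0.05 m) or (x of block_square in the frame of mixer between -0.134 and -0.094 m and x of bottle_square in the frame of tray between 0.102 and 0.126 m)) and y of bottle_square in the frame of tray between -0.012 and 0.012 m and z of bottle_square in the frame of tray between 0.001 and 0.011 m); the robot touches nothing.
It fails at once if a bottle is dropped (moves faster than 0.5 m/s with its underside less than 30 mm above the bench) ((height (world z) of bottle_tall below 0.03 m and linear speed of bottle_tall above 0.5 m/s) or (height (world z) of bottle_vial below 0.03 m and linear speed of bottle_vial above 0.5 m/s) or (height (world z) of bottle_jar below 0.03 m and linear speed of bottle_jar above 0.5 m/s) or (height (world z) of bottle_square below 0.03 m and linear speed of bottle_square above 0.5 m/s)).
It also fails if it takes over 112 s, if anything falls off the work surface, if the arm or the gripper's body presses on something with over 40 N, if the wrist force passes 120 N, or if a joint passes its speed limit or range.

## Working session

There is one attempt and no reset: what is moved stays moved. The work goes in short steps, Python scripts to look and compute and a shell command to move; the robot and the scene stay as the last step left them, time stands still between calls to the robot, and variables do not carry over. Pictures are saved under pics/ and viewed, and the job is handed in when it is done.

```bash
ls; mkdir -p pics; python3 - <<'E'
from workcell import ctrl
import cv2
print(ctrl.get_obs(), ctrl.tips_ahead)
for n in("side","top"):
    im=ctrl.get_image(n); cv2.imwrite(f"pics/{n}0.png",im["pixels"]); print(n,im["intrinsics"],im["rvec"],im["tvec"])
E
```

```text
pics
{'t': 0.0, 'qpos': array([ 1.27599470e+00,  4.23846672e-01,  1.63069379e+00,  1.88608531e-05,
        1.08859594e+00, -1.90331106e-02]), 'qvel': array([-0.00018244,  0.00114657, -0.00072878,  0.00029664,  0.00125238,
        0.00032639]), 'joint_torque': array([ 1.01712714e-03, -5.44625080e+01, -2.73670113e+01,  6.45440910e-02,
        2.26516515e-02, -1.12673979e-04]), 'ee_pos': array([170.00991739, 600.86274021, 229.89655931]), 'orientation': array([-1.56145902,  0.21671912, -0.21631312]), 'ft_force': array([-0.09804254,  0.439861  , -1.28233832]), 'moment': array([ 0.01222433, -0.01304746,  0.00734639]), 'width': 88.15052957526899} 8.0
side [[391.49140158   0.         279.80187786]
 [  0.         391.49140158 209.19308806]
 [  0.           0.           1.        ]] [ 0.92059879 -2.59505528  0.93283611] [457.58996404 288.77951109 730.35106064]
top [[484.76983762   0.         288.07857695]
 [  0.         484.76983762 214.64489009]
 [  0.           0.           1.        ]] [ 2.1562823  -2.16519945  0.16984253] [  21.92502614  564.97621351 1068.81263847]
```

View pics/side0.png

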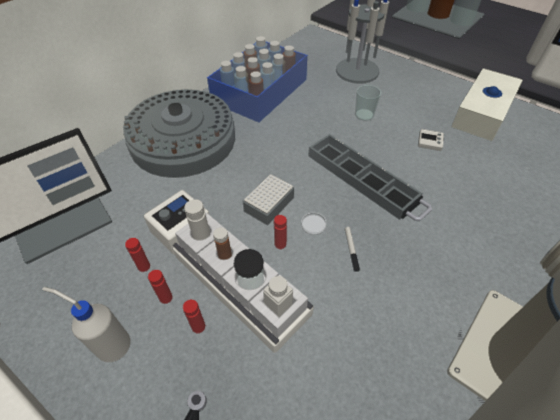

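View pics/top0.png

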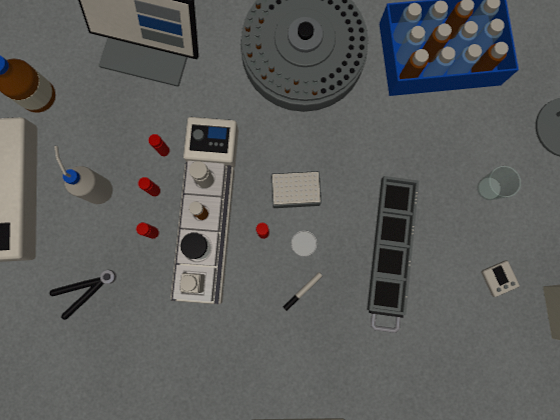

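```bash
cat > h.py <<'E'
import numpy as np,cv2
from workcell import ctrl
C={}
def cam(n):
    if n not in C: C[n]=ctrl.get_image(n)
    return C[n]
def ray(n,uv,z):
    c=cam(n);R,_=cv2.Rodrigues(np.array(c["rvec"]));K=c["intrinsics"];t=np.array(c["tvec"]).reshape(3)
    o=-R.T@t;d=R.T@np.linalg.inv(K)@np.array([uv[0],uv[1],1.]);return o+d*(z-o[2])/d[2]
def proj(n,p):
    c=cam(n);return cv2.projectPoints(np.array(p,float).reshape(-1,3),np.array(c["rvec"]),np.array(c["tvec"]),c["intrinsics"],None)[0].reshape(-1,2)
E
python3 - <<'E'
from h import *
t=cam("top")["pixels"]; 
cv2.imwrite("pics/topA.png",cv2.resize(t[110:310,160:275],None,fx=3,fy=3,interpolation=cv2.INTER_CUBIC))
cv2.imwrite("pics/topB.png",cv2.resize(t[165:340,350:430],None,fx=3.4,fy=3.4,interpolation=cv2.INTER_CUBIC))
s=cam("side")["pixels"]
cv2.imwrite("pics/sideA.png",cv2.resize(s[180:350,130:330],None,fx=3.5,fy=3.5,interpolation=cv2.INTER_CUBIC))
for n in("top","side"):
    c=cam(n);R,_=cv2.Rodrigues(c["rvec"]);print(n,-R.T@c["tvec"].reshape(3))
for uv in [(201,163),(205,215),(195,250),(192,285)]: print(ray("top",uv,90))
for uv in [(398,197),(388,294)]: print(ray("top",uv,6))
E
```

```text
top [ 415.17006818   43.17579514 1134.81670325]
side [196.29149893 475.17290234 749.58335982]
[673.1564025  211.65060951  90.        ]
[557.69470124 200.84936757  90.        ]
[481.95503286 220.90060004  90.        ]
[407.65507506 225.73625978  90.        ]
[ 611.03711273 -242.32586918    6.        ]
[ 383.90791633 -210.8453377     6.        ]
```

View pics/topA.png

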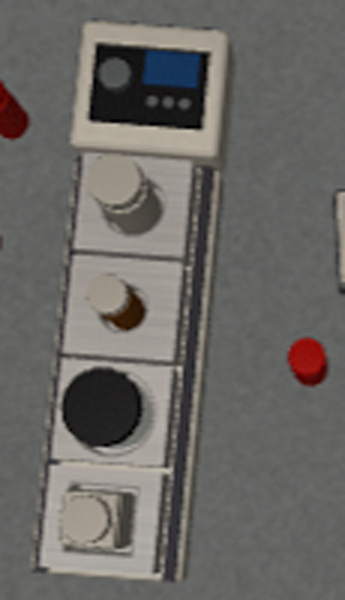

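View pics/topB.png

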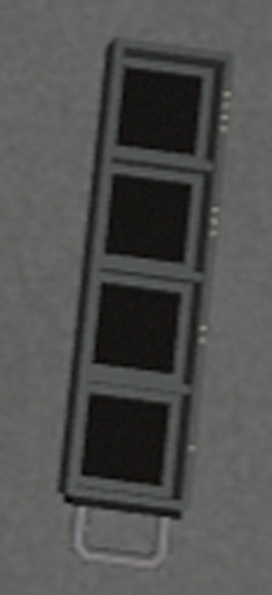

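View pics/sideA.png

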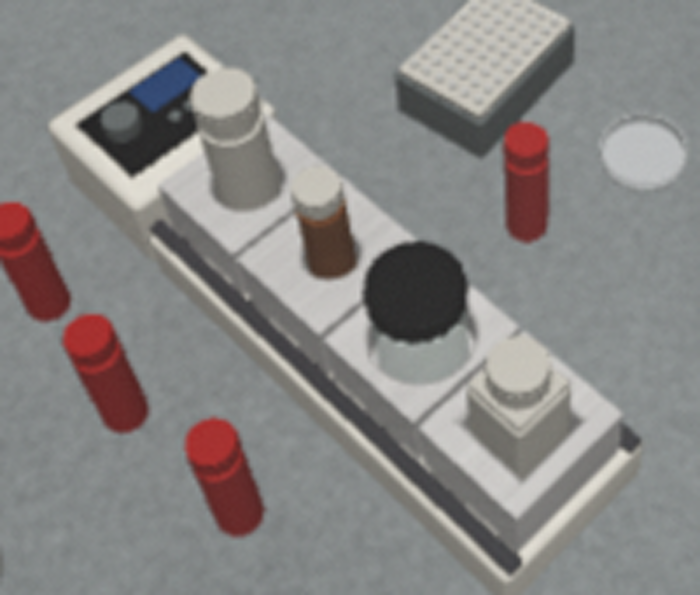

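```bash
python3 - <<'E'
from h import *
A=lambda u,v:(160+u/3-.33,110+v/3-.33)
S=lambda u,v:(130+u/3.5-.36,180+v/3.5-.36)
for nm,a,s,z in [("tall",(115,180),(224,93),172),("vial",(108,294),(318,187),156),("jar",(102,407),(416,288),140),("sq",(86,518),(519,365),152)]:
    print(nm,ray("top",A(*a),z)[:2].round(1),ray("side",S(*s),z)[:2].round(1))
print("block corners top",[ray("top",A(*p),90)[:2].round(1) for p in [(80,155),(195,158),(37,570),(160,575)]])
print("block corners side",[ray("side",S(*p),90)[:2].round(1) for p in [(163,188),(621,412),(517,518)]])
t=cam("top")["pixels"];g=cv2.cvtColor(t,cv2.COLOR_BGR2GRAY)
m=(g<40).astype(np.uint8);m[:,:360]=0;m[:,425:]=0;m[:175]=0;m[320:]=0
n,l,st,ce=cv2.connectedComponentsWithStats(m)
for i in range(1,n):
    if st[i,4]>200: print("bay top",st[i],ray("top",ce[i],6)[:2].round(1))
s=cam("side")["pixels"];g=cv2.cvtColor(s,cv2.COLOR_BGR2GRAY)
cv2.imwrite("pics/sideB.png",cv2.resize(s[120:230,300:440],None,fx=5,fy=5,interpolation=cv2.INTER_CUBIC))
m=(s.max(2)<40).astype(np.uint8);m[:,:300]=0;m[:,440:]=0;m[:120]=0;m[225:]=0
n,l,st,ce=cv2.connectedComponentsWithStats(m)
for i in range(1,n):
    if st[i,4]>50: print("bay side",st[i],ray("side",ce[i],6)[:2].round(1))
E
```

```text
tall [639.1 204.2] [636.7 205.1]
vial [563.8 210.1] [560.6 211.1]
jar [488.3 215.3] [484.8 218.4]
sq [413.4 222.3] [410.3 224.4]
block corners top [array([676.9, 243.9]), array([674.6, 159.7]), array([377.2, 267.2]), array([373.2, 180.7])]
block corners side [array([672.6, 240.5]), array([373.1, 186. ]), array([378.8, 265.4])]
bay top [385 185  24  26 519] [ 610.6 -238.5]
bay top [381 216  25  26 533] [ 535.1 -228. ]
bay top [378 248  25  27 544] [ 459.6 -217.6]
bay top [374 281  25  27 557] [ 384.1 -206.9]
```

View pics/sideB.png

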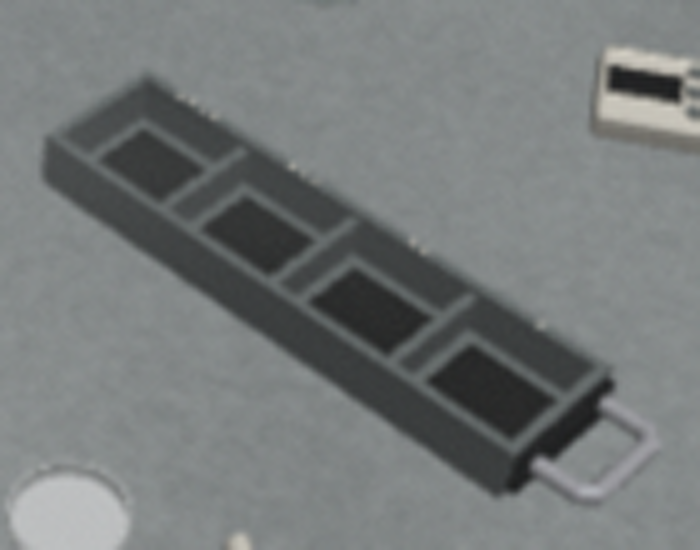

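```bash
cat >> h.py <<'E'
from scipy.spatial.transform import Rotation as Ro
def st():
    o=ctrl.get_obs();R=Ro.from_rotvec(o["orientation"]).as_matrix()
    print("t",round(o["t"],2),"p",o["ee_pos"].round(1),"zyaw",round(float(np.arctan2(R[1,2],R[0,2])),4),"ydir",R[:,1].round(3),"F",o["ft_force"].round(1),"w",round(o["width"],1),"q",o["qpos"].round(2))
    return o
E
python3 - <<'E'
from h import *
st()
for a in [(152,162),(256,235),(370,307),(492,390)]: print(ray("side",(300+a[0]/5-.4,120+a[1]/5-.4),6)[:2].round(1))
# tray rim corners (top image)
B=lambda u,v:(350+u/3.4-.35,165+v/3.4-.35)
print([ray("top",B(*p),34)[:2].round(1) for p in [(114,40),(232,50),(62,492),(182,508)]])
for uv in [(262,230)]: print("red",ray("top",uv,94)[:2])
m=proj("top",[[638,204.7,172],[412,223.3,152]]);print(m)
E
```

```text
t 0.3 p [170.2 601.2 230.4] zyaw 1.295 ydir [-0.    -0.001 -1.   ] F [-0.2  0.9 -0.3] w 87.9 q [ 1.28  0.42  1.63 -0.    1.09 -0.02]
[ 612.4 -249.6]
[ 535.3 -236.5]
[ 459.7 -228.2]
[ 382.1 -216.4]
[array([ 654.8, -202.4]), array([ 647.8, -283.3]), array([ 351. , -158.1]), array([ 340.1, -237.2])]
red [524.18111594  77.20800842]
[[197.74944132 170.19838335]
 [187.82513046 283.05387105]]
```

```bash
python3 - <<'E'
from h import *
t=cam("top")["pixels"]; 
g=cv2.convertScaleAbs(t[172:250,365:425],alpha=2.2)
cv2.imwrite("pics/topC.png",cv2.resize(g,None,fx=7.5,fy=7.5,interpolation=cv2.INTER_LANCZOS4))
g=cv2.convertScaleAbs(t[240:335,360:420],alpha=2.2)
cv2.imwrite("pics/topD.png",cv2.resize(g,None,fx=6.25,fy=6.25,interpolation=cv2.INTER_LANCZOS4))
E
```

```text
(no output)
```

View pics/topC.png

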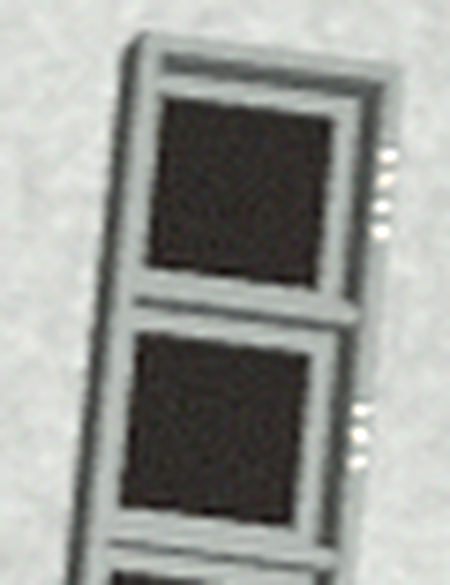

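View pics/topD.png

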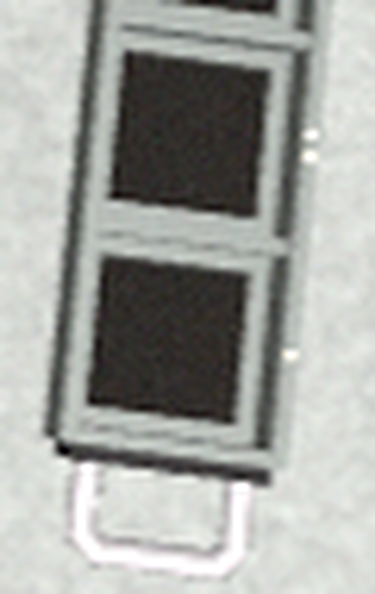

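```bash
python3 - <<'E'
from h import *
c=lambda u,v:(365+u/7.5-.43,172+v/7.5-.43); d=lambda u,v:(360+u/6.25-.42,240+v/6.25-.42)
P=np.array([ray("top",p,34)[:2] for p in [c(148,33),c(402,65),d(60,442),d(272,470)]]);print(P.round(1),P.mean(0).round(1),[np.linalg.norm(P[i]-P[j]).round(0) for i,j in[(0,1),(2,3),(0,2),(1,3)]])
E
```

```text
[[ 655.9 -205. ]
 [ 645.7 -283.9]
 [ 348.9 -161. ]
 [ 338.5 -237. ]] [ 497.2 -221.7] [np.float64(80.0), np.float64(77.0), np.float64(310.0), np.float64(311.0)]
```

```bash
python3 -m creep '[{"tx":40,"ty":-34,"rz":0.02},{"tx":86,"ty":-73,"rz":0.05},{"tx":132,"ty":-112,"rz":0.08},{"tx":178,"ty":-151,"rz":0.11},{"tx":224,"ty":-190,"rz":0.14},{"tx":270,"ty":-229,"rz":0.17},{"tx":316,"ty":-268,"rz":0.195},{"tx":362,"ty":-307,"rz":0.195},{"tx":408,"ty":-346,"rz":0.195},{"tx":440,"ty":-373,"rz":0.195}]'; python3 -c "
from h import *;st()"
```

```text
t 0.5 p [170.2 601.3 230.7] zyaw 1.2949 ydir [-0. -0. -1.] F [ 0.1  0.  -0.4] w 87.9 q [ 1.28  0.42  1.63  0.    1.09 -0.02]schema error: expected keys tx, ty, tz, rx, ry, rz, fingers
```

```bash
python3 -m creep '[{"tx":40,"ty":-34,"tz":0,"rx":0,"ry":0,"rz":0.02,"fingers":0},{"tx":86,"ty":-73,"tz":0,"rx":0,"ry":0,"rz":0.05,"fingers":0},{"tx":132,"ty":-112,"tz":0,"rx":0,"ry":0,"rz":0.08,"fingers":0},{"tx":178,"ty":-151,"tz":0,"rx":0,"ry":0,"rz":0.11,"fingers":0},{"tx":224,"ty":-190,"tz":0,"rx":0,"ry":0,"rz":0.14,"fingers":0},{"tx":270,"ty":-229,"tz":0,"rx":0,"ry":0,"rz":0.17,"fingers":0},{"tx":316,"ty":-268,"tz":0,"rx":0,"ry":0,"rz":0.195,"fingers":0},{"tx":362,"ty":-307,"tz":0,"rx":0,"ry":0,"rz":0.195,"fingers":0},{"tx":408,"ty":-346,"tz":0,"rx":0,"ry":0,"rz":0.195,"fingers":0},{"tx":440,"ty":-373,"tz":0,"rx":0,"ry":0,"rz":0.195,"fingers":0}]'; python3 -c "
from h import *;st()"
```

```text
t: 1.75
ee_pos: [612.0, 226.3, 230.7]
orientation: [-1.57, 0.064, -0.065]
ft_force: [0.9, 0.6, -0.5]
width: 87.5
t 1.75 p [612.  226.3 230.7] zyaw 1.4885 ydir [ 0.001  0.    -1.   ] F [ 0.9  0.6 -0.5] w 87.5 q [ 0.34  0.46  1.57 -0.    1.11 -1.15]
```

```bash
python3 -m creep '[{"tx":20,"ty":-17,"tz":0,"rx":0,"ry":0,"rz":0,"fingers":0},{"tx":28,"ty":-24,"tz":0,"rx":0,"ry":0,"rz":0,"fingers":0},{"tx":28,"ty":-24,"tz":-20,"rx":0,"ry":0,"rz":0,"fingers":0},{"tx":28,"ty":-24,"tz":-45,"rx":0,"ry":0,"rz":0,"fingers":0},{"tx":28,"ty":-24,"tz":-70,"rx":0,"ry":0,"rz":0,"fingers":0},{"tx":28,"ty":-24,"tz":-95,"rx":0,"ry":0,"rz":0,"fingers":0},{"tx":28,"ty":-24,"tz":-112,"rx":0,"ry":0,"rz":0,"fingers":0},{"tx":28,"ty":-24,"tz":-112,"rx":0,"ry":0,"rz":0,"fingers":0}]'; python3 - <<'E'
from h import *
st();cv2.imwrite("pics/t1.png",cv2.resize(cam("top")["pixels"][100:310,140:300],None,fx=2.8,fy=2.8));cv2.imwrite("pics/s1.png",cv2.resize(cam("side")["pixels"][120:350,110:330],None,fx=2.5,fy=2.5))
E
```

```text
t: 2.75
ee_pos: [636.4, 204.8, 116.7]
orientation: [-1.571, 0.065, -0.06]
ft_force: [-0.9, 0.3, 0.5]
width: 88.0
t 2.75 p [636.4 204.8 116.7] zyaw 1.4912 ydir [-0.003 -0.001 -1.   ] F [-0.9  0.3  0.5] w 88.0 q [ 0.29  0.62  1.59  0.    0.93 -1.2 ]
```

View pics/s1.png

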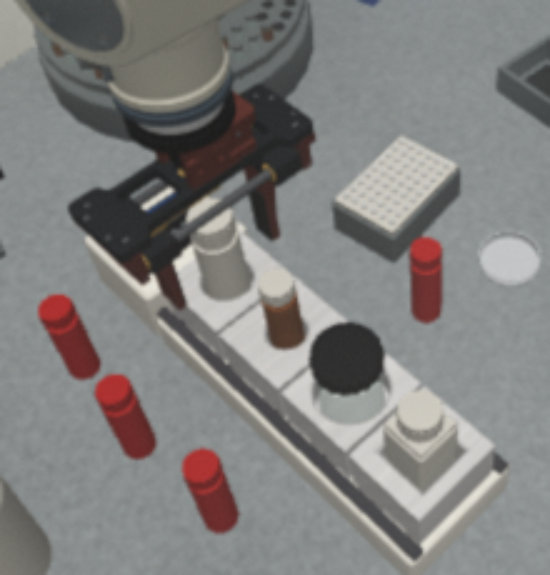

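```bash
python3 -m creep '[{"tx":0,"ty":0,"tz":0,"rx":0,"ry":0,"rz":0,"fingers":255},{"tx":0,"ty":0,"tz":0,"rx":0,"ry":0,"rz":0,"fingers":255},{"tx":0,"ty":0,"tz":0,"rx":0,"ry":0,"rz":0,"fingers":255},{"tx":0,"ty":0,"tz":0,"rx":0,"ry":0,"rz":0,"fingers":255},{"tx":0,"ty":0,"tz":0,"rx":0,"ry":0,"rz":0,"fingers":255},{"tx":0,"ty":0,"tz":0,"rx":0,"ry":0,"rz":0,"fingers":255},{"tx":0,"ty":0,"tz":0,"rx":0,"ry":0,"rz":0,"fingers":255},{"tx":0,"ty":0,"tz":0,"rx":0,"ry":0,"rz":0,"fingers":255},{"tx":0,"ty":0,"tz":0,"rx":0,"ry":0,"rz":0,"fingers":255}]'; python3 - <<'E'
from h import *
st()
E
```

```text
t: 3.98
ee_pos: [638.2, 204.3, 118.7]
orientation: [-1.57, 0.063, -0.063]
ft_force: [-0.4, -0.8, 1.3]
width: 37.5
t 3.98 p [638.2 204.3 118.7] zyaw 1.49 ydir [ 0. -0. -1.] F [-0.4 -0.8  1.3] w 37.5 q [ 0.29  0.62  1.59 -0.    0.93 -1.2 ]
```

```bash
python3 -m creep '[{"tx":0,"ty":0,"tz":8,"rx":0,"ry":0,"rz":0,"fingers":255},{"tx":0,"ty":0,"tz":22,"rx":0,"ry":0,"rz":0,"fingers":255},{"tx":0,"ty":0,"tz":40,"rx":0,"ry":0,"rz":0,"fingers":255},{"tx":0,"ty":0,"tz":60,"rx":0,"ry":0,"rz":0,"fingers":255},{"tx":0,"ty":0,"tz":74,"rx":0,"ry":0,"rz":0,"fingers":255},{"tx":0,"ty":0,"tz":80,"rx":0,"ry":0,"rz":0,"fingers":255},{"tx":-10,"ty":-16,"tz":80,"rx":0,"ry":0,"rz":0,"fingers":255},{"tx":-28,"ty":-46,"tz":80,"rx":0,"ry":0,"rz":0,"fingers":255},{"tx":-50,"ty":-81,"tz":80,"rx":0,"ry":0,"rz":-0.01,"fingers":255},{"tx":-72,"ty":-117,"tz":80,"rx":0,"ry":0,"rz":-0.02,"fingers":255}]'; python3 -m creep '[{"tx":-24,"ty":-39,"tz":0,"rx":0,"ry":0,"rz":-0.01,"fingers":255},{"tx":-48,"ty":-78,"tz":0,"rx":0,"ry":0,"rz":-0.02,"fingers":255},{"tx":-72,"ty":-117,"tz":0,"rx":0,"ry":0,"rz":-0.03,"fingers":255},{"tx":-96,"ty":-156,"tz":0,"rx":0,"ry":0,"rz":-0.038,"fingers":255},{"tx":-120,"ty":-194,"tz":0,"rx":0,"ry":0,"rz":-0.038,"fingers":255},{"tx":-142,"ty":-230,"tz":0,"rx":0,"ry":0,"rz":-0.038,"fingers":255},{"tx":-162,"ty":-262,"tz":0,"rx":0,"ry":0,"rz":-0.038,"fingers":255},{"tx":-176,"ty":-284,"tz":0,"rx":0,"ry":0,"rz":-0.038,"fingers":255},{"tx":-182,"ty":-294,"tz":0,"rx":0,"ry":0,"rz":-0.038,"fingers":255},{"tx":-182,"ty":-294,"tz":0,"rx":0,"ry":0,"rz":-0.038,"fingers":255}]'
python3 - <<'E'
from h import *
st();cv2.imwrite("pics/t2.png",cam("top")["pixels"]);cv2.imwrite("pics/s2.png",cam("side")["pixels"])
E
```

```text
t: 5.22
ee_pos: [563.9, 85.5, 197.7]
orientation: [-1.57, 0.081, -0.078]
ft_force: [0.0, -0.2, -0.9]
width: 37.3
t: 6.48
ee_pos: [383.4, -206.8, 198.4]
orientation: [-1.568, 0.111, -0.11]
ft_force: [0.6, 0.5, -0.2]
width: 37.4
t 6.47 p [ 383.4 -206.8  198.4] zyaw 1.4304 ydir [-0.001  0.    -1.   ] F [ 0.6  0.5 -0.2] w 37.4 q [-0.52  0.19  2.06  0.    0.89 -1.95]
```

View pics/s2.png

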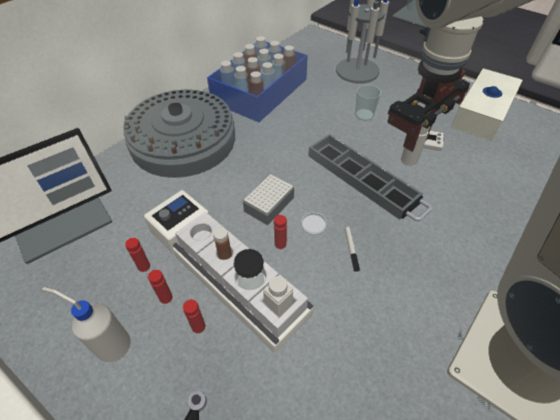

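View pics/t2.png

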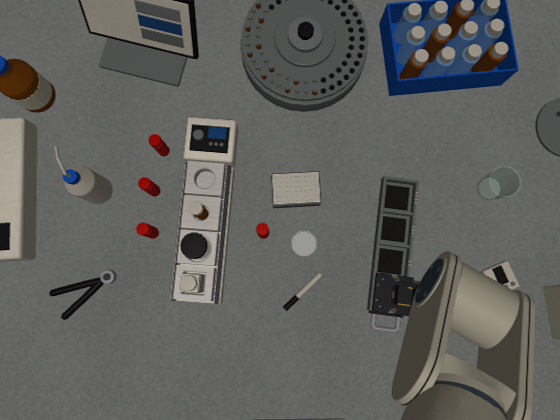

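```bash
python3 -m creep '[{"tx":0,"ty":0,"tz":-15,"rx":0,"ry":0,"rz":0,"fingers":255},{"tx":0,"ty":0,"tz":-40,"rx":0,"ry":0,"rz":0,"fingers":255},{"tx":0,"ty":0,"tz":-68,"rx":0,"ry":0,"rz":0,"fingers":255},{"tx":0,"ty":0,"tz":-92,"rx":0,"ry":0,"rz":0,"fingers":255},{"tx":0,"ty":0,"tz":-110,"rx":0,"ry":0,"rz":0,"fingers":255},{"tx":0,"ty":0,"tz":-122,"rx":0,"ry":0,"rz":0,"fingers":255},{"tx":0,"ty":0,"tz":-129,"rx":0,"ry":0,"rz":0,"fingers":255},{"tx":0,"ty":0,"tz":-133,"rx":0,"ry":0,"rz":0,"fingers":255},{"tx":0,"ty":0,"tz":-135,"rx":0,"ry":0,"rz":0,"fingers":255},{"tx":0,"ty":0,"tz":-135,"rx":0,"ry":0,"rz":0,"fingers":255}]'
python3 - <<'E'
from h import *
st();cv2.imwrite("pics/s3.png",cv2.resize(cam("side")["pixels"][80:240,320:480],None,fx=3.7,fy=3.7))
E
```

```text
t: 7.82
ee_pos: [384.3, -206.7, 63.9]
orientation: [-1.568, 0.109, -0.109]
ft_force: [0.5, -0.3, -2.0]
width: 37.8
t 7.83 p [ 384.3 -206.7   63.9] zyaw 1.4319 ydir [ 0. -0. -1.] F [ 0.5 -0.3 -2. ] w 37.8 q [-0.52  0.45  2.13  0.    0.55 -1.95]
```

View pics/s3.png

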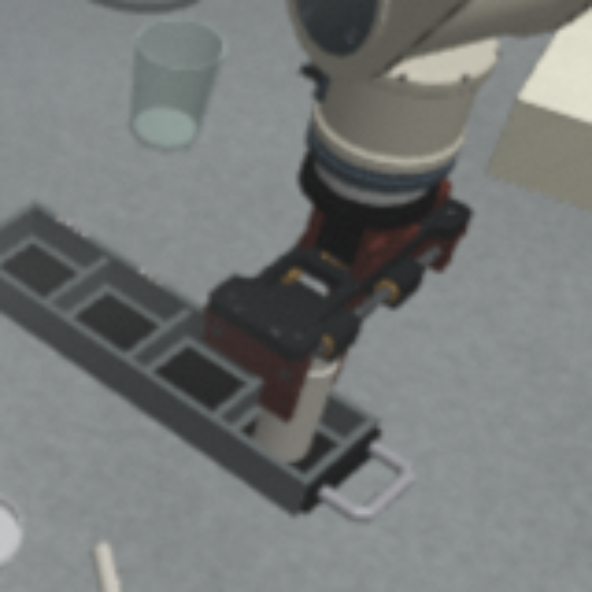

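```bash
python3 -m creep '[{"tx":0,"ty":0,"tz":-1,"rx":0,"ry":0,"rz":0,"fingers":255},{"tx":0,"ty":0,"tz":-1,"rx":0,"ry":0,"rz":0,"fingers":255},{"tx":0,"ty":0,"tz":-1,"rx":0,"ry":0,"rz":0,"fingers":255}]'
python3 - <<'E'
from h import *
st()
E
```

```text
t: 8.25
ee_pos: [384.2, -206.7, 62.7]
orientation: [-1.568, 0.109, -0.109]
ft_force: [-0.7, 0.3, -1.7]
width: 37.9
t 8.25 p [ 384.2 -206.7   62.7] zyaw 1.4319 ydir [ 0. -0. -1.] F [-0.7  0.3 -1.7] w 37.9 q [-0.52  0.46  2.13 -0.    0.55 -1.95]
```

```bash
python3 -m creep '[{"tx":0,"ty":0,"tz":-1,"rx":0,"ry":0,"rz":0,"fingers":255},{"tx":0,"ty":0,"tz":-1,"rx":0,"ry":0,"rz":0,"fingers":255}]'
python3 -m creep '[{"tx":0,"ty":0,"tz":-1,"rx":0,"ry":0,"rz":0,"fingers":255},{"tx":0,"ty":0,"tz":-1,"rx":0,"ry":0,"rz":0,"fingers":255}]'
```

```text
t: 8.5
ee_pos: [384.3, -206.7, 62.6]
orientation: [-1.568, 0.109, -0.109]
ft_force: [-3.1, 1.8, 14.4]
width: 37.6
t: 8.75
ee_pos: [384.6, -206.8, 62.4]
orientation: [-1.569, 0.108, -0.11]
ft_force: [-4.7, 2.7, 28.6]
width: 37.8
```

```bash
python3 -m creep '[{"tx":0,"ty":0,"tz":1,"rx":0,"ry":0,"rz":0,"fingers":255},{"tx":0,"ty":0,"tz":2,"rx":0,"ry":0,"rz":0,"fingers":255},{"tx":0,"ty":0,"tz":2,"rx":0,"ry":0,"rz":0,"fingers":0},{"tx":0,"ty":0,"tz":2,"rx":0,"ry":0,"rz":0,"fingers":0},{"tx":0,"ty":0,"tz":2,"rx":0,"ry":0,"rz":0,"fingers":0},{"tx":0,"ty":0,"tz":2,"rx":0,"ry":0,"rz":0,"fingers":0},{"tx":0,"ty":0,"tz":2,"rx":0,"ry":0,"rz":0,"fingers":0},{"tx":0,"ty":0,"tz":2,"rx":0,"ry":0,"rz":0,"fingers":0}]'
```

```text
t: 9.75
ee_pos: [384.2, -206.6, 62.7]
orientation: [-1.568, 0.109, -0.109]
ft_force: [0.5, -0.1, 0.7]
width: 87.8
```

```bash
python3 -m creep '[{"tx":0,"ty":0,"tz":15,"rx":0,"ry":0,"rz":0,"fingers":0},{"tx":0,"ty":0,"tz":50,"rx":0,"ry":0,"rz":0,"fingers":0},{"tx":0,"ty":0,"tz":95,"rx":0,"ry":0,"rz":0,"fingers":0},{"tx":0,"ty":0,"tz":130,"rx":0,"ry":0,"rz":0,"fingers":0},{"tx":8,"ty":19,"tz":137,"rx":0,"ry":0,"rz":0.01,"fingers":0},{"tx":28,"ty":65,"tz":137,"rx":0,"ry":0,"rz":0.02,"fingers":0},{"tx":50,"ty":117,"tz":137,"rx":0,"ry":0,"rz":0.03,"fingers":0},{"tx":72,"ty":169,"tz":137,"rx":0,"ry":0,"rz":0.04,"fingers":0},{"tx":94,"ty":221,"tz":137,"rx":0,"ry":0,"rz":0.05,"fingers":0},{"tx":116,"ty":272,"tz":137,"rx":0,"ry":0,"rz":0.058,"fingers":0}]';python3 -m creep '[{"tx":20,"ty":47,"tz":0,"rx":0,"ry":0,"rz":0,"fingers":0},{"tx":38,"ty":90,"tz":0,"rx":0,"ry":0,"rz":0,"fingers":0},{"tx":52,"ty":122,"tz":0,"rx":0,"ry":0,"rz":0,"fingers":0},{"tx":60,"ty":140,"tz":0,"rx":0,"ry":0,"rz":0,"fingers":0},{"tx":62,"ty":145,"tz":0,"rx":0,"ry":0,"rz":0,"fingers":0},{"tx":62,"ty":145,"tz":0,"rx":0,"ry":0,"rz":0,"fingers":0}]'
python3 - <<'E'
from h import *
st();cv2.imwrite("pics/s4.png",cv2.resize(cam("side")["pixels"][100:240,280:460],None,fx=4,fy=4,interpolation=cv2.INTER_CUBIC));cv2.imwrite("pics/t4.png",cv2.resize(cam("top")["pixels"][165:340,350:430],None,fx=3.4,fy=3.4,interpolation=cv2.INTER_CUBIC))
cv2.imwrite("pics/t4b.png",cam("top")["pixels"])
E
```

```text
t: 11.0
ee_pos: [500.6, 67.3, 200.9]
orientation: [-1.57, 0.062, -0.064]
ft_force: [0.4, -1.3, -0.2]
width: 87.9
t: 11.75
ee_pos: [561.8, 209.7, 199.8]
orientation: [-1.57, 0.064, -0.063]
ft_force: [-0.4, -0.2, 0.2]
width: 87.9
t 11.75 p [561.8 209.7 199.8] zyaw 1.4898 ydir [-0. -0. -1.] F [-0.4 -0.2  0.2] w 87.9 q [ 0.34  0.42  1.71 -0.    1.01 -1.15]
```

View pics/s4.png

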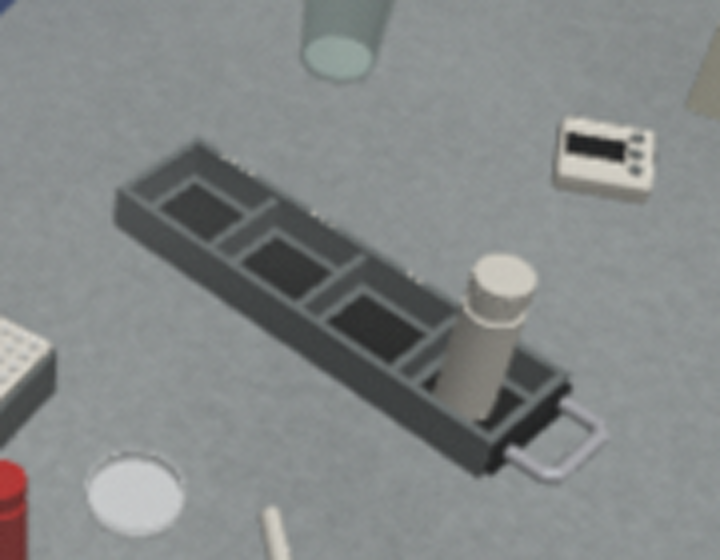

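View pics/t4.png

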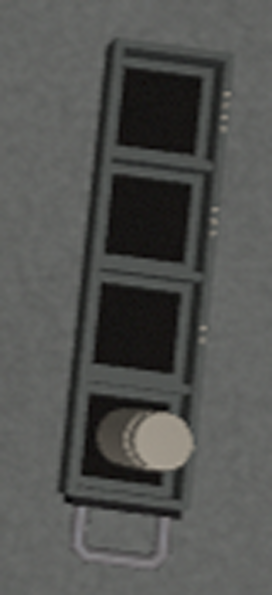

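View pics/t4b.png

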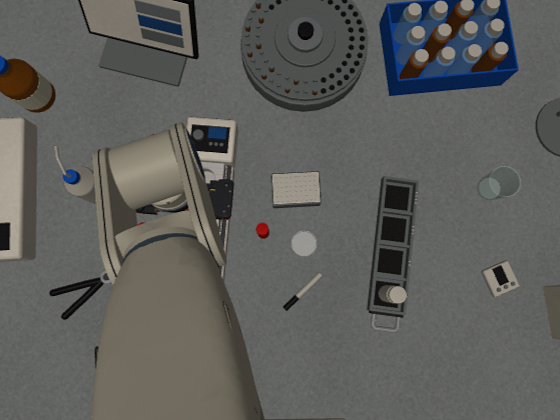

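```bash
python3 - <<'E'
from h import *
print(ray("top",(398.2,294.1),116)[:2], ray("side",(280+502/4-.4,100+277/4-.4),116)[:2])
E
python3 -m creep '[{"tx":0,"ty":1,"tz":-10,"rx":0,"ry":0,"rz":0,"fingers":0},{"tx":0,"ty":1,"tz":-30,"rx":0,"ry":0,"rz":0,"fingers":0},{"tx":0,"ty":1,"tz":-50,"rx":0,"ry":0,"rz":0,"fingers":0},{"tx":0,"ty":1,"tz":-70,"rx":0,"ry":0,"rz":0,"fingers":0},{"tx":0,"ty":1,"tz":-82,"rx":0,"ry":0,"rz":0,"fingers":0},{"tx":0,"ty":1,"tz":-84,"rx":0,"ry":0,"rz":0,"fingers":0},{"tx":0,"ty":1,"tz":-84,"rx":0,"ry":0,"rz":0,"fingers":0}]';python3 - <<'E'
from h import *
cv2.imwrite("pics/s5.png",cv2.resize(cam("side")["pixels"][120:350,110:330],None,fx=2.5,fy=2.5))
E
```

```text
[ 386.61856295 -207.44465401] [ 384.3159388  -202.87579334]
t: 12.82
ee_pos: [562.4, 211.4, 116.0]
orientation: [-1.57, 0.063, -0.064]
ft_force: [-0.1, -0.5, 1.2]
width: 88.1
```

View pics/s5.png

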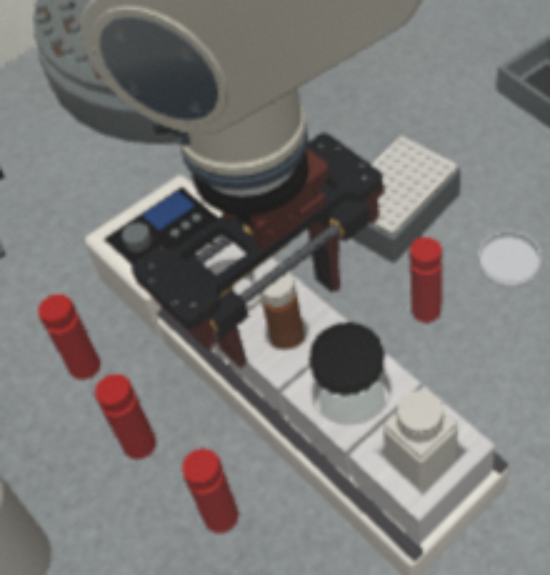

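```bash
python3 -m creep '[{"tx":0,"ty":0,"tz":0,"rx":0,"ry":0,"rz":0,"fingers":255},{"tx":0,"ty":0,"tz":0,"rx":0,"ry":0,"rz":0,"fingers":255},{"tx":0,"ty":0,"tz":0,"rx":0,"ry":0,"rz":0,"fingers":255},{"tx":0,"ty":0,"tz":0,"rx":0,"ry":0,"rz":0,"fingers":255},{"tx":0,"ty":0,"tz":0,"rx":0,"ry":0,"rz":0,"fingers":255},{"tx":0,"ty":0,"tz":0,"rx":0,"ry":0,"rz":0,"fingers":255},{"tx":0,"ty":0,"tz":0,"rx":0,"ry":0,"rz":0,"fingers":255},{"tx":0,"ty":0,"tz":0,"rx":0,"ry":0,"rz":0,"fingers":255},{"tx":0,"ty":0,"tz":0,"rx":0,"ry":0,"rz":0,"fingers":255},{"tx":0,"ty":0,"tz":0,"rx":0,"ry":0,"rz":0,"fingers":255}]'
```

```text
t: 14.12
ee_pos: [562.1, 211.4, 115.6]
orientation: [-1.57, 0.063, -0.063]
ft_force: [0.2, -0.1, -0.9]
width: 27.6
```

```bash
python3 -m creep '[{"tx":0,"ty":0,"tz":8,"rx":0,"ry":0,"rz":0,"fingers":255},{"tx":0,"ty":0,"tz":22,"rx":0,"ry":0,"rz":0,"fingers":255},{"tx":0,"ty":0,"tz":40,"rx":0,"ry":0,"rz":0,"fingers":255},{"tx":0,"ty":0,"tz":60,"rx":0,"ry":0,"rz":0,"fingers":255},{"tx":0,"ty":0,"tz":78,"rx":0,"ry":0,"rz":0,"fingers":255},{"tx":0,"ty":0,"tz":85,"rx":0,"ry":0,"rz":0,"fingers":255},{"tx":-4,"ty":-17,"tz":85,"rx":0,"ry":0,"rz":0,"fingers":255},{"tx":-12,"ty":-50,"tz":85,"rx":0,"ry":0,"rz":0,"fingers":255},{"tx":-22,"ty":-92,"tz":85,"rx":0,"ry":0,"rz":-0.01,"fingers":255},{"tx":-32,"ty":-134,"tz":85,"rx":0,"ry":0,"rz":-0.02,"fingers":255}]'; python3 -m creep '[{"tx":-10,"ty":-42,"tz":0,"rx":0,"ry":0,"rz":-0.01,"fingers":255},{"tx":-20,"ty":-84,"tz":0,"rx":0,"ry":0,"rz":-0.02,"fingers":255},{"tx":-30,"ty":-126,"tz":0,"rx":0,"ry":0,"rz":-0.03,"fingers":255},{"tx":-40,"ty":-168,"tz":0,"rx":0,"ry":0,"rz":-0.038,"fingers":255},{"tx":-50,"ty":-210,"tz":0,"rx":0,"ry":0,"rz":-0.038,"fingers":255},{"tx":-58,"ty":-244,"tz":0,"rx":0,"ry":0,"rz":-0.038,"fingers":255},{"tx":-65,"ty":-272,"tz":0,"rx":0,"ry":0,"rz":-0.038,"fingers":255},{"tx":-69,"ty":-289,"tz":0,"rx":0,"ry":0,"rz":-0.038,"fingers":255},{"tx":-70.5,"ty":-295,"tz":0,"rx":0,"ry":0,"rz":-0.038,"fingers":255},{"tx":-70.5,"ty":-295,"tz":0,"rx":0,"ry":0,"rz":-0.038,"fingers":255}]'
python3 - <<'E'
from h import *
st();cv2.imwrite("pics/s6.png",cv2.resize(cam("side")["pixels"][60:240,280:480],None,fx=3.3,fy=3.3))
E
```

```text
t: 15.38
ee_pos: [528.6, 75.3, 199.7]
orientation: [-1.57, 0.081, -0.078]
ft_force: [0.3, 0.5, -0.2]
width: 27.4
t: 16.62
ee_pos: [459.4, -217.5, 200.4]
orientation: [-1.568, 0.11, -0.109]
ft_force: [0.8, 0.5, -0.7]
width: 27.4
t 16.62 p [ 459.4 -217.5  200.4] zyaw 1.4316 ydir [-0.  0. -1.] F [ 0.8  0.5 -0.7] w 27.4 q [-0.47  0.29  1.91  0.    0.94 -1.9 ]
```

View pics/s6.png

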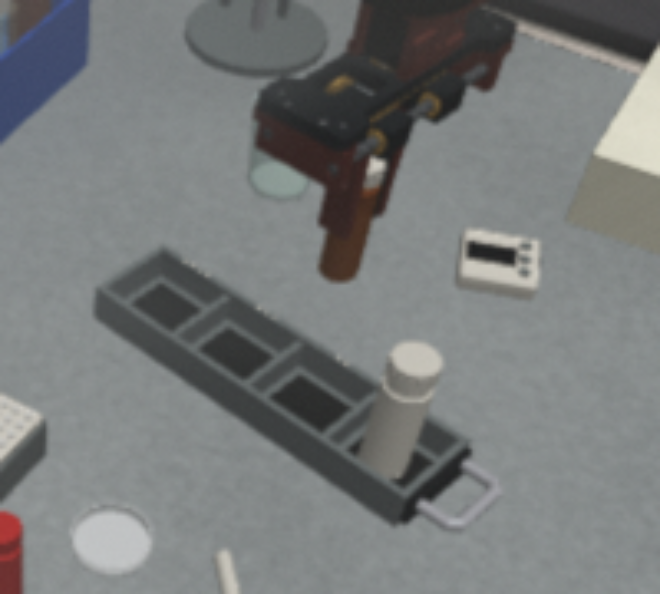

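```bash
python3 -m creep '[{"tx":0,"ty":0,"tz":-15,"rx":0,"ry":0,"rz":0,"fingers":255},{"tx":0,"ty":0,"tz":-42,"rx":0,"ry":0,"rz":0,"fingers":255},{"tx":0,"ty":0,"tz":-70,"rx":0,"ry":0,"rz":0,"fingers":255},{"tx":0,"ty":0,"tz":-96,"rx":0,"ry":0,"rz":0,"fingers":255},{"tx":0,"ty":0,"tz":-115,"rx":0,"ry":0,"rz":0,"fingers":255},{"tx":0,"ty":0,"tz":-127,"rx":0,"ry":0,"rz":0,"fingers":255},{"tx":0,"ty":0,"tz":-135,"rx":0,"ry":0,"rz":0,"fingers":255},{"tx":0,"ty":0,"tz":-139,"rx":0,"ry":0,"rz":0,"fingers":255},{"tx":0,"ty":0,"tz":-140.5,"rx":0,"ry":0,"rz":0,"fingers":255},{"tx":0,"ty":0,"tz":-140.5,"rx":0,"ry":0,"rz":0,"fingers":255}]'
python3 -m creep '[{"tx":0,"ty":0,"tz":-0.5,"rx":0,"ry":0,"rz":0,"fingers":255},{"tx":0,"ty":0,"tz":-0.5,"rx":0,"ry":0,"rz":0,"fingers":255}]'
python3 - <<'E'
from h import *
cv2.imwrite("pics/s7.png",cv2.resize(cam("side")["pixels"][60:240,280:480],None,fx=3.3,fy=3.3))
E
```

```text
t: 17.92
ee_pos: [459.9, -217.8, 60.5]
orientation: [-1.568, 0.109, -0.11]
ft_force: [0.6, -0.0, -0.9]
width: 27.5
t: 18.18
ee_pos: [459.8, -217.7, 59.9]
orientation: [-1.568, 0.109, -0.109]
ft_force: [-0.8, -0.6, -0.5]
width: 27.7
```

View pics/s7.png

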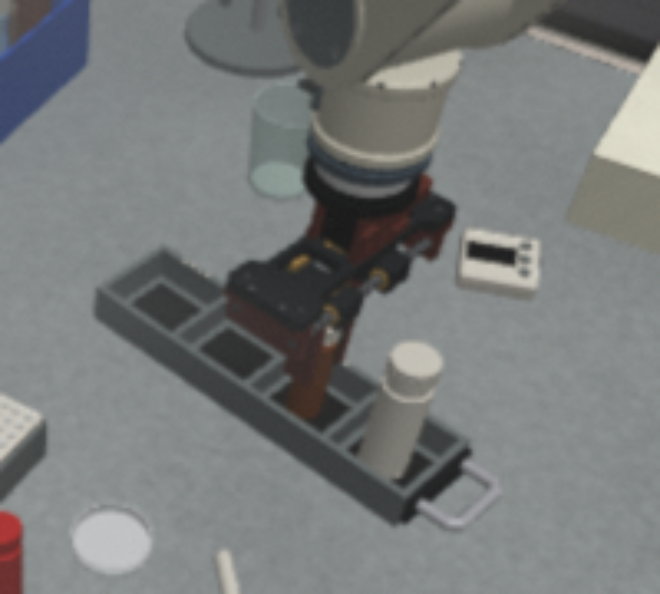

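```bash
python3 -m creep '[{"tx":0,"ty":0,"tz":-0.6,"rx":0,"ry":0,"rz":0,"fingers":255},{"tx":0,"ty":0,"tz":-0.6,"rx":0,"ry":0,"rz":0,"fingers":255}]'
```

```text
t: 18.48
ee_pos: [459.9, -217.8, 59.6]
orientation: [-1.568, 0.109, -0.109]
ft_force: [-0.9, 0.6, 5.2]
width: 27.5
```

Contact; release.

```bash
python3 -m creep '[{"tx":0,"ty":0,"tz":0.3,"rx":0,"ry":0,"rz":0,"fingers":0},{"tx":0,"ty":0,"tz":0.3,"rx":0,"ry":0,"rz":0,"fingers":0},{"tx":0,"ty":0,"tz":0.3,"rx":0,"ry":0,"rz":0,"fingers":0},{"tx":0,"ty":0,"tz":0.3,"rx":0,"ry":0,"rz":0,"fingers":0},{"tx":0,"ty":0,"tz":0.3,"rx":0,"ry":0,"rz":0,"fingers":0},{"tx":0,"ty":0,"tz":0.3,"rx":0,"ry":0,"rz":0,"fingers":0},{"tx":0,"ty":0,"tz":0.3,"rx":0,"ry":0,"rz":0,"fingers":0},{"tx":0,"ty":0,"tz":0.3,"rx":0,"ry":0,"rz":0,"fingers":0}]'
```

```text
t: 19.48
ee_pos: [459.7, -217.6, 59.4]
orientation: [-1.568, 0.109, -0.109]
ft_force: [-0.1, -0.4, -0.0]
width: 87.9
```

```bash
python3 -m creep '[{"tx":0,"ty":0,"tz":15,"rx":0,"ry":0,"rz":0,"fingers":0},{"tx":0,"ty":0,"tz":50,"rx":0,"ry":0,"rz":0,"fingers":0},{"tx":0,"ty":0,"tz":95,"rx":0,"ry":0,"rz":0,"fingers":0},{"tx":0,"ty":0,"tz":132,"rx":0,"ry":0,"rz":0,"fingers":0},{"tx":1,"ty":19,"tz":140,"rx":0,"ry":0,"rz":0.01,"fingers":0},{"tx":4,"ty":65,"tz":140,"rx":0,"ry":0,"rz":0.02,"fingers":0},{"tx":8,"ty":120,"tz":140,"rx":0,"ry":0,"rz":0.03,"fingers":0},{"tx":11,"ty":175,"tz":140,"rx":0,"ry":0,"rz":0.04,"fingers":0},{"tx":14,"ty":230,"tz":140,"rx":0,"ry":0,"rz":0.05,"fingers":0},{"tx":18,"ty":285,"tz":140,"rx":0,"ry":0,"rz":0.058,"fingers":0}]';python3 -m creep '[{"tx":3,"ty":52,"tz":0,"rx":0,"ry":0,"rz":0,"fingers":0},{"tx":6,"ty":95,"tz":0,"rx":0,"ry":0,"rz":0,"fingers":0},{"tx":8,"ty":128,"tz":0,"rx":0,"ry":0,"rz":0,"fingers":0},{"tx":9,"ty":145,"tz":0,"rx":0,"ry":0,"rz":0,"fingers":0},{"tx":9,"ty":149.5,"tz":0,"rx":0,"ry":0,"rz":0,"fingers":0},{"tx":9,"ty":149.5,"tz":0,"rx":0,"ry":0,"rz":0,"fingers":0}]'
python3 - <<'E'
from h import *
st();cv2.imwrite("pics/s8.png",cv2.resize(cam("side")["pixels"][100:320,200:460],None,fx=2.7,fy=2.7,interpolation=cv2.INTER_CUBIC));cv2.imwrite("pics/t8.png",cv2.resize(cam("top")["pixels"][165:340,350:430],None,fx=3.4,fy=3.4,interpolation=cv2.INTER_CUBIC))
E
```

```text
t: 20.72
ee_pos: [476.4, 69.7, 198.9]
orientation: [-1.57, 0.064, -0.062]
ft_force: [0.3, 0.6, 0.5]
width: 87.9
t: 21.48
ee_pos: [486.3, 216.3, 199.1]
orientation: [-1.57, 0.064, -0.063]
ft_force: [-0.1, 0.5, 0.5]
width: 87.3
t 21.48 p [486.3 216.3 199.1] zyaw 1.4899 ydir [-0.001 -0.    -1.   ] F [-0.1  0.5  0.5] w 87.3 q [ 0.4   0.33  1.86 -0.    0.95 -1.09]
```

View pics/s8.png

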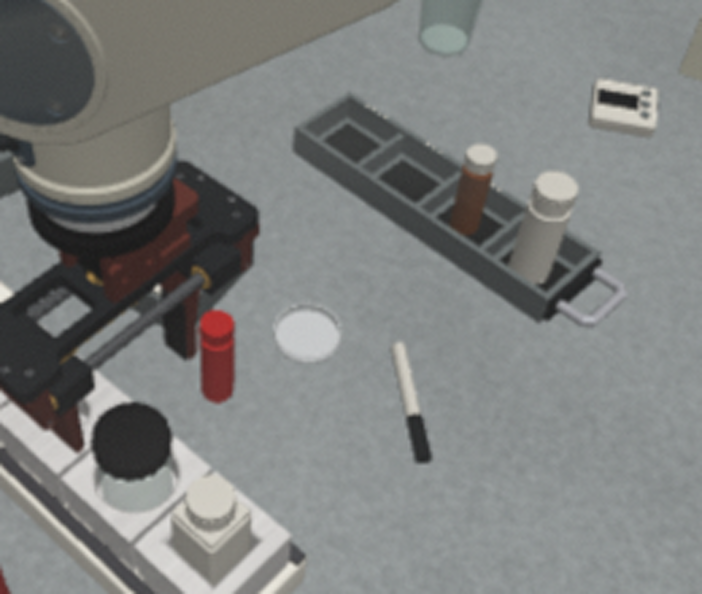

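View pics/t8.png

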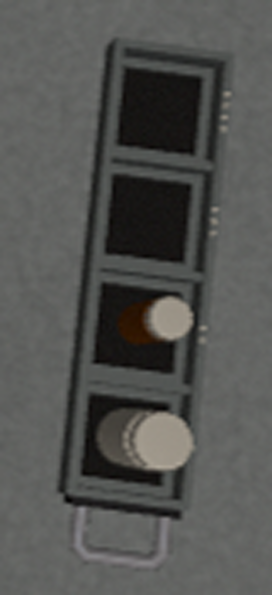

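```bash
python3 - <<'E'
from h import *
print(ray("top",(350+170/3.4-.35,165+318/3.4-.35),100)[:2])
E
python3 -m creep '[{"tx":0.3,"ty":0.5,"tz":-10,"rx":0,"ry":0,"rz":0,"fingers":0},{"tx":0.3,"ty":0.5,"tz":-30,"rx":0,"ry":0,"rz":0,"fingers":0},{"tx":0.3,"ty":0.5,"tz":-50,"rx":0,"ry":0,"rz":0,"fingers":0},{"tx":0.3,"ty":0.5,"tz":-70,"rx":0,"ry":0,"rz":0,"fingers":0},{"tx":0.3,"ty":0.5,"tz":-80,"rx":0,"ry":0,"rz":0,"fingers":0},{"tx":0.3,"ty":0.5,"tz":-82,"rx":0,"ry":0,"rz":0,"fingers":0},{"tx":0.3,"ty":0.5,"tz":-82,"rx":0,"ry":0,"rz":0,"fingers":0}]';python3 - <<'E'
from h import *
cv2.imwrite("pics/s9.png",cv2.resize(cam("side")["pixels"][120:350,110:330],None,fx=2.5,fy=2.5))
E
```

```text
[ 461.9859135  -217.26369987]
t: 22.5
ee_pos: [487.3, 217.4, 117.7]
orientation: [-1.57, 0.063, -0.064]
ft_force: [-0.1, 0.2, 0.1]
width: 87.6
```

View pics/s9.png

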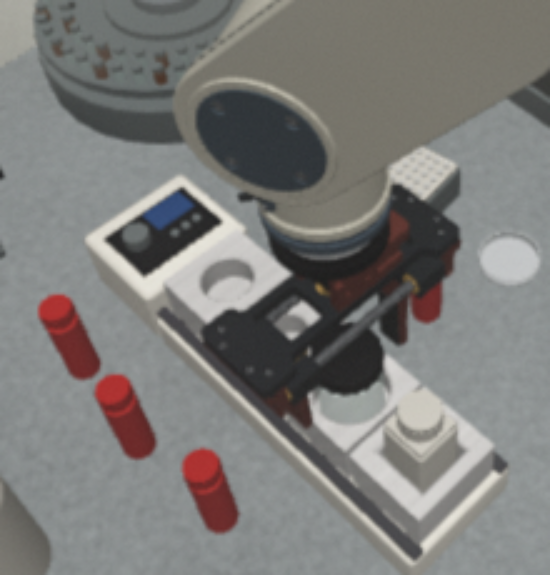

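Vial placed within ~3 mm. Fingers straddle the jar lid; close.

```bash
python3 -m creep '[{"tx":0,"ty":0,"tz":0,"rx":0,"ry":0,"rz":0,"fingers":255},{"tx":0,"ty":0,"tz":0,"rx":0,"ry":0,"rz":0,"fingers":255},{"tx":0,"ty":0,"tz":0,"rx":0,"ry":0,"rz":0,"fingers":255},{"tx":0,"ty":0,"tz":0,"rx":0,"ry":0,"rz":0,"fingers":255},{"tx":0,"ty":0,"tz":0,"rx":0,"ry":0,"rz":0,"fingers":255},{"tx":0,"ty":0,"tz":0,"rx":0,"ry":0,"rz":0,"fingers":255},{"tx":0,"ty":0,"tz":0,"rx":0,"ry":0,"rz":0,"fingers":255}]'
```

```text
t: 23.42
ee_pos: [487.0, 217.4, 117.5]
orientation: [-1.57, 0.063, -0.064]
ft_force: [-0.4, -0.4, 1.7]
width: 53.3
```

```bash
python3 -m creep '[{"tx":0,"ty":0,"tz":8,"rx":0,"ry":0,"rz":0,"fingers":255},{"tx":0,"ty":0,"tz":22,"rx":0,"ry":0,"rz":0,"fingers":255},{"tx":0,"ty":0,"tz":40,"rx":0,"ry":0,"rz":0,"fingers":255},{"tx":0,"ty":0,"tz":60,"rx":0,"ry":0,"rz":0,"fingers":255},{"tx":0,"ty":0,"tz":78,"rx":0,"ry":0,"rz":0,"fingers":255},{"tx":0,"ty":0,"tz":84,"rx":0,"ry":0,"rz":0,"fingers":255},{"tx":2,"ty":-17,"tz":84,"rx":0,"ry":0,"rz":0,"fingers":255},{"tx":5,"ty":-50,"tz":84,"rx":0,"ry":0,"rz":0,"fingers":255},{"tx":10,"ty":-92,"tz":84,"rx":0,"ry":0,"rz":-0.01,"fingers":255},{"tx":14,"ty":-134,"tz":84,"rx":0,"ry":0,"rz":-0.02,"fingers":255}]'; python3 -m creep '[{"tx":5,"ty":-43,"tz":0,"rx":0,"ry":0,"rz":-0.01,"fingers":255},{"tx":10,"ty":-87,"tz":0,"rx":0,"ry":0,"rz":-0.02,"fingers":255},{"tx":14,"ty":-131,"tz":0,"rx":0,"ry":0,"rz":-0.03,"fingers":255},{"tx":19,"ty":-175,"tz":0,"rx":0,"ry":0,"rz":-0.038,"fingers":255},{"tx":24,"ty":-219,"tz":0,"rx":0,"ry":0,"rz":-0.038,"fingers":255},{"tx":28,"ty":-257,"tz":0,"rx":0,"ry":0,"rz":-0.038,"fingers":255},{"tx":31,"ty":-287,"tz":0,"rx":0,"ry":0,"rz":-0.038,"fingers":255},{"tx":33,"ty":-305,"tz":0,"rx":0,"ry":0,"rz":-0.038,"fingers":255},{"tx":34,"ty":-311,"tz":0,"rx":0,"ry":0,"rz":-0.038,"fingers":255},{"tx":34,"ty":-311,"tz":0,"rx":0,"ry":0,"rz":-0.038,"fingers":255}]'
python3 - <<'E'
from h import *
st();cv2.imwrite("pics/s10.png",cv2.resize(cam("side")["pixels"][60:240,280:480],None,fx=3.3,fy=3.3))
E
```

```text
t: 24.68
ee_pos: [500.3, 81.2, 200.6]
orientation: [-1.57, 0.08, -0.078]
ft_force: [0.3, -0.3, -1.0]
width: 53.5
t: 25.92
ee_pos: [534.6, -227.4, 201.0]
orientation: [-1.568, 0.11, -0.109]
ft_force: [0.5, -0.2, -0.9]
width: 53.5
t 25.93 p [ 534.6 -227.4  201. ] zyaw 1.4318 ydir [-0.001  0.001 -1.   ] F [ 0.5 -0.2 -0.9] w 53.5 q [-0.42  0.4   1.75  0.    0.99 -1.85]
```

View pics/s10.png

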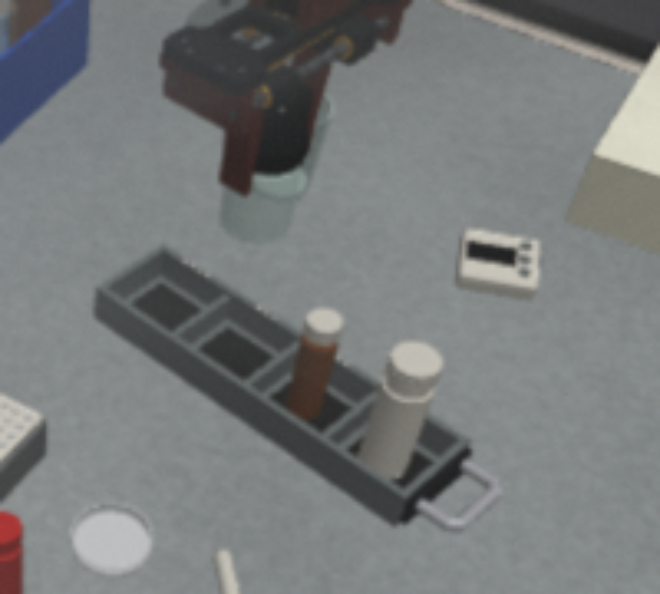

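```bash
python3 -m creep '[{"tx":0,"ty":0,"tz":-15,"rx":0,"ry":0,"rz":0,"fingers":255},{"tx":0,"ty":0,"tz":-42,"rx":0,"ry":0,"rz":0,"fingers":255},{"tx":0,"ty":0,"tz":-70,"rx":0,"ry":0,"rz":0,"fingers":255},{"tx":0,"ty":0,"tz":-96,"rx":0,"ry":0,"rz":0,"fingers":255},{"tx":0,"ty":0,"tz":-115,"rx":0,"ry":0,"rz":0,"fingers":255},{"tx":0,"ty":0,"tz":-127,"rx":0,"ry":0,"rz":0,"fingers":255},{"tx":0,"ty":0,"tz":-134,"rx":0,"ry":0,"rz":0,"fingers":255},{"tx":0,"ty":0,"tz":-137,"rx":0,"ry":0,"rz":0,"fingers":255},{"tx":0,"ty":0,"tz":-138.5,"rx":0,"ry":0,"rz":0,"fingers":255},{"tx":0,"ty":0,"tz":-138.5,"rx":0,"ry":0,"rz":0,"fingers":255}]'
python3 -m creep '[{"tx":0,"ty":0,"tz":-0.6,"rx":0,"ry":0,"rz":0,"fingers":255},{"tx":0,"ty":0,"tz":-0.6,"rx":0,"ry":0,"rz":0,"fingers":255}]'
python3 -m creep '[{"tx":0,"ty":0,"tz":-0.6,"rx":0,"ry":0,"rz":0,"fingers":255},{"tx":0,"ty":0,"tz":-0.6,"rx":0,"ry":0,"rz":0,"fingers":255}]'
```

```text
t: 27.22
ee_pos: [535.2, -227.8, 63.3]
orientation: [-1.568, 0.108, -0.11]
ft_force: [-0.0, 0.1, -1.5]
width: 53.3
t: 27.48
ee_pos: [535.1, -227.7, 62.5]
orientation: [-1.568, 0.109, -0.109]
ft_force: [-0.7, 0.4, -0.8]
width: 53.2
t: 27.72
ee_pos: [535.0, -227.6, 61.7]
orientation: [-1.568, 0.109, -0.109]
ft_force: [-0.7, 0.3, -2.0]
width: 53.3
```

```bash
python3 -m creep '[{"tx":0,"ty":0,"tz":-0.6,"rx":0,"ry":0,"rz":0,"fingers":255},{"tx":0,"ty":0,"tz":-0.6,"rx":0,"ry":0,"rz":0,"fingers":255}]'
```

```text
t: 27.98
ee_pos: [535.2, -227.7, 61.5]
orientation: [-1.568, 0.109, -0.109]
ft_force: [-0.6, -0.5, 3.2]
width: 53.2
```

Contact. Release, then rise and go to the square bottle (411.9, 223.3).

```bash
python3 -m creep '[{"tx":0,"ty":0,"tz":0.2,"rx":0,"ry":0,"rz":0,"fingers":0},{"tx":0,"ty":0,"tz":0.2,"rx":0,"ry":0,"rz":0,"fingers":0},{"tx":0,"ty":0,"tz":0.2,"rx":0,"ry":0,"rz":0,"fingers":0},{"tx":0,"ty":0,"tz":0.2,"rx":0,"ry":0,"rz":0,"fingers":0},{"tx":0,"ty":0,"tz":0.2,"rx":0,"ry":0,"rz":0,"fingers":0},{"tx":0,"ty":0,"tz":0.2,"rx":0,"ry":0,"rz":0,"fingers":0},{"tx":0,"ty":0,"tz":0.2,"rx":0,"ry":0,"rz":0,"fingers":0}]'
python3 -m creep '[{"tx":0,"ty":0,"tz":15,"rx":0,"ry":0,"rz":0,"fingers":0},{"tx":0,"ty":0,"tz":50,"rx":0,"ry":0,"rz":0,"fingers":0},{"tx":0,"ty":0,"tz":95,"rx":0,"ry":0,"rz":0,"fingers":0},{"tx":0,"ty":0,"tz":130,"rx":0,"ry":0,"rz":0,"fingers":0},{"tx":-5,"ty":19,"tz":138,"rx":0,"ry":0,"rz":0.01,"fingers":0},{"tx":-17,"ty":60,"tz":138,"rx":0,"ry":0,"rz":0.02,"fingers":0},{"tx":-32,"ty":115,"tz":138,"rx":0,"ry":0,"rz":0.03,"fingers":0},{"tx":-47,"ty":170,"tz":138,"rx":0,"ry":0,"rz":0.04,"fingers":0},{"tx":-62,"ty":225,"tz":138,"rx":0,"ry":0,"rz":0.05,"fingers":0},{"tx":-77,"ty":280,"tz":138,"rx":0,"ry":0,"rz":0.058,"fingers":0}]';python3 -m creep '[{"tx":-15,"ty":54,"tz":0,"rx":0,"ry":0,"rz":0,"fingers":0},{"tx":-28,"ty":104,"tz":0,"rx":0,"ry":0,"rz":0,"fingers":0},{"tx":-38,"ty":142,"tz":0,"rx":0,"ry":0,"rz":0,"fingers":0},{"tx":-44,"ty":164,"tz":0,"rx":0,"ry":0,"rz":0,"fingers":0},{"tx":-46.3,"ty":171,"tz":0,"rx":0,"ry":0,"rz":0,"fingers":0},{"tx":-46.3,"ty":171,"tz":0,"rx":0,"ry":0,"rz":0,"fingers":0}]'
python3 - <<'E'
from h import *
st();cv2.imwrite("pics/s11.png",cv2.resize(cam("side")["pixels"][100:350,180:460],None,fx=2.4,fy=2.4,interpolation=cv2.INTER_CUBIC));cv2.imwrite("pics/t11.png",cv2.resize(cam("top")["pixels"][165:340,350:430],None,fx=3.4,fy=3.4,interpolation=cv2.INTER_CUBIC))
E
```

```text
t: 28.85
ee_pos: [535.0, -227.6, 61.3]
orientation: [-1.568, 0.109, -0.109]
ft_force: [-0.3, -0.1, 0.5]
width: 87.6
t: 30.1
ee_pos: [455.7, 54.6, 198.6]
orientation: [-1.57, 0.064, -0.062]
ft_force: [0.4, 0.4, -0.4]
width: 87.6
t: 30.85
ee_pos: [410.8, 223.2, 198.8]
orientation: [-1.571, 0.063, -0.062]
ft_force: [-0.5, 0.6, 0.2]
width: 88.0
t 30.85 p [410.8 223.2 198.8] zyaw 1.4912 ydir [-0.001 -0.001 -1.   ] F [-0.5  0.6  0.2] w 88.0 q [ 0.47  0.24  1.99 -0.    0.91 -1.02]
```

View pics/s11.png

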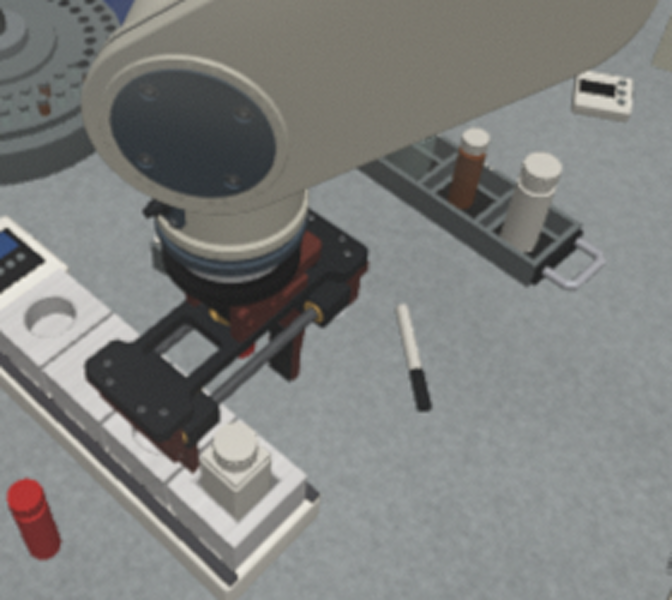

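View pics/t11.png

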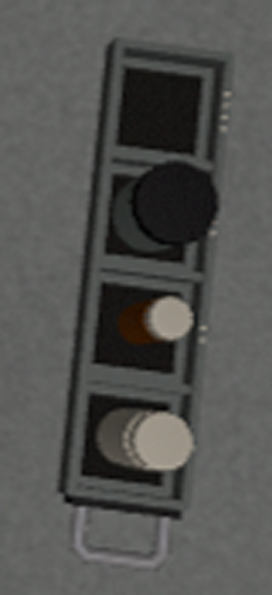

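```bash
python3 - <<'E'
from h import *
print("jar",ray("top",(350+175/3.4-.35,165+202/3.4-.35),84)[:2])
E
python3 -m creep '[{"tx":0.5,"ty":0,"tz":-10,"rx":0,"ry":0,"rz":0,"fingers":0},{"tx":0.5,"ty":0,"tz":-30,"rx":0,"ry":0,"rz":0,"fingers":0},{"tx":0.5,"ty":0,"tz":-52,"rx":0,"ry":0,"rz":0,"fingers":0},{"tx":0.5,"ty":0,"tz":-74,"rx":0,"ry":0,"rz":0,"fingers":0},{"tx":0.5,"ty":0,"tz":-89,"rx":0,"ry":0,"rz":0,"fingers":0},{"tx":0.5,"ty":0,"tz":-94,"rx":0,"ry":0,"rz":0,"fingers":0},{"tx":0.5,"ty":0,"tz":-94,"rx":0,"ry":0,"rz":0,"fingers":0}]';python3 - <<'E'
from h import *
cv2.imwrite("pics/s12.png",cv2.resize(cam("side")["pixels"][150:380,150:370],None,fx=2.5,fy=2.5))
E
```

```text
jar [ 537.29006267 -227.28370905]
t: 31.88
ee_pos: [412.2, 223.3, 105.2]
orientation: [-1.57, 0.064, -0.063]
ft_force: [0.4, 0.2, 0.8]
width: 87.7
```

View pics/s12.png

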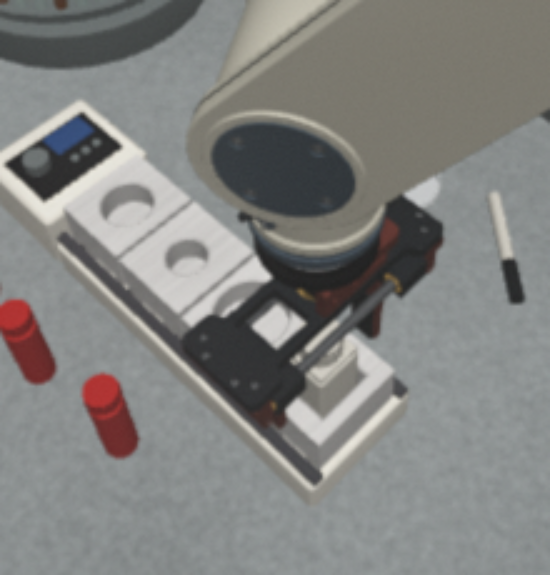

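```bash
python3 -m creep '[{"tx":0,"ty":0,"tz":0,"rx":0,"ry":0,"rz":0,"fingers":255},{"tx":0,"ty":0,"tz":0,"rx":0,"ry":0,"rz":0,"fingers":255},{"tx":0,"ty":0,"tz":0,"rx":0,"ry":0,"rz":0,"fingers":255},{"tx":0,"ty":0,"tz":0,"rx":0,"ry":0,"rz":0,"fingers":255},{"tx":0,"ty":0,"tz":0,"rx":0,"ry":0,"rz":0,"fingers":255},{"tx":0,"ty":0,"tz":0,"rx":0,"ry":0,"rz":0,"fingers":255},{"tx":0,"ty":0,"tz":0,"rx":0,"ry":0,"rz":0,"fingers":255},{"tx":0,"ty":0,"tz":0,"rx":0,"ry":0,"rz":0,"fingers":255}]'
```

```text
t: 32.92
ee_pos: [412.2, 223.4, 105.3]
orientation: [-1.57, 0.063, -0.063]
ft_force: [-0.1, 0.1, 1.2]
width: 39.8
```

```bash
python3 -m creep '[{"tx":0,"ty":0,"tz":8,"rx":0,"ry":0,"rz":0,"fingers":255},{"tx":0,"ty":0,"tz":22,"rx":0,"ry":0,"rz":0,"fingers":255},{"tx":0,"ty":0,"tz":42,"rx":0,"ry":0,"rz":0,"fingers":255},{"tx":0,"ty":0,"tz":66,"rx":0,"ry":0,"rz":0,"fingers":255},{"tx":0,"ty":0,"tz":86,"rx":0,"ry":0,"rz":0,"fingers":255},{"tx":0,"ty":0,"tz":94,"rx":0,"ry":0,"rz":0,"fingers":255},{"tx":7,"ty":-17,"tz":94,"rx":0,"ry":0,"rz":0,"fingers":255},{"tx":22,"ty":-50,"tz":94,"rx":0,"ry":0,"rz":0,"fingers":255},{"tx":40,"ty":-92,"tz":94,"rx":0,"ry":0,"rz":-0.01,"fingers":255},{"tx":58,"ty":-134,"tz":94,"rx":0,"ry":0,"rz":-0.02,"fingers":255}]'; python3 -m creep '[{"tx":19,"ty":-45,"tz":0,"rx":0,"ry":0,"rz":-0.01,"fingers":255},{"tx":38,"ty":-90,"tz":0,"rx":0,"ry":0,"rz":-0.02,"fingers":255},{"tx":58,"ty":-136,"tz":0,"rx":0,"ry":0,"rz":-0.03,"fingers":255},{"tx":78,"ty":-182,"tz":0,"rx":0,"ry":0,"rz":-0.038,"fingers":255},{"tx":98,"ty":-228,"tz":0,"rx":0,"ry":0,"rz":-0.038,"fingers":255},{"tx":115,"ty":-269,"tz":0,"rx":0,"ry":0,"rz":-0.038,"fingers":255},{"tx":129,"ty":-302,"tz":0,"rx":0,"ry":0,"rz":-0.038,"fingers":255},{"tx":137,"ty":-321,"tz":0,"rx":0,"ry":0,"rz":-0.038,"fingers":255},{"tx":139.5,"ty":-328,"tz":0,"rx":0,"ry":0,"rz":-0.038,"fingers":255},{"tx":139.5,"ty":-328,"tz":0,"rx":0,"ry":0,"rz":-0.038,"fingers":255}]'
python3 - <<'E'
from h import *
st();cv2.imwrite("pics/s13.png",cv2.resize(cam("side")["pixels"][60:240,280:480],None,fx=3.3,fy=3.3))
E
```

```text
t: 34.17
ee_pos: [470.4, 88.2, 199.3]
orientation: [-1.569, 0.079, -0.079]
ft_force: [0.1, -0.5, -1.6]
width: 39.7
t: 35.42
ee_pos: [609.3, -238.1, 199.0]
orientation: [-1.568, 0.11, -0.108]
ft_force: [0.7, 0.6, -2.1]
width: 39.7
t 35.42 p [ 609.3 -238.1  199. ] zyaw 1.4321 ydir [-0.001  0.001 -1.   ] F [ 0.7  0.6 -2.1] w 39.7 q [-0.39  0.5   1.58  0.    1.06 -1.82]
```

View pics/s13.png

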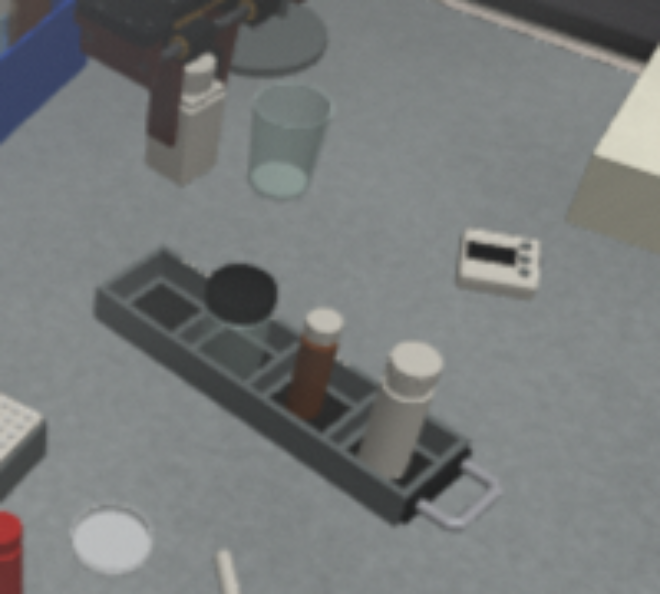

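```bash
python3 -m creep '[{"tx":0,"ty":0,"tz":-15,"rx":0,"ry":0,"rz":0,"fingers":255},{"tx":0,"ty":0,"tz":-45,"rx":0,"ry":0,"rz":0,"fingers":255},{"tx":0,"ty":0,"tz":-75,"rx":0,"ry":0,"rz":0,"fingers":255},{"tx":0,"ty":0,"tz":-102,"rx":0,"ry":0,"rz":0,"fingers":255},{"tx":0,"ty":0,"tz":-123,"rx":0,"ry":0,"rz":0,"fingers":255},{"tx":0,"ty":0,"tz":-137,"rx":0,"ry":0,"rz":0,"fingers":255},{"tx":0,"ty":0,"tz":-144,"rx":0,"ry":0,"rz":0,"fingers":255},{"tx":0,"ty":0,"tz":-147,"rx":0,"ry":0,"rz":0,"fingers":255},{"tx":0,"ty":0,"tz":-148.5,"rx":0,"ry":0,"rz":0,"fingers":255},{"tx":0,"ty":0,"tz":-148.5,"rx":0,"ry":0,"rz":0,"fingers":255}]'
python3 -m creep '[{"tx":0,"ty":0,"tz":-0.6,"rx":0,"ry":0,"rz":0,"fingers":255},{"tx":0,"ty":0,"tz":-0.6,"rx":0,"ry":0,"rz":0,"fingers":255}]'
```

```text
t: 36.72
ee_pos: [610.0, -238.8, 51.3]
orientation: [-1.568, 0.108, -0.11]
ft_force: [0.6, 0.1, -0.9]
width: 39.8
t: 36.98
ee_pos: [609.8, -238.7, 50.4]
orientation: [-1.568, 0.109, -0.109]
ft_force: [-0.2, -0.1, -1.4]
width: 39.7
```

```bash
python3 -m creep '[{"tx":0,"ty":0,"tz":-0.6,"rx":0,"ry":0,"rz":0,"fingers":255},{"tx":0,"ty":0,"tz":-0.6,"rx":0,"ry":0,"rz":0,"fingers":255}]'
python3 -m creep '[{"tx":0,"ty":0,"tz":-0.6,"rx":0,"ry":0,"rz":0,"fingers":255},{"tx":0,"ty":0,"tz":-0.6,"rx":0,"ry":0,"rz":0,"fingers":255}]'
```

```text
t: 37.22
ee_pos: [609.6, -238.6, 49.5]
orientation: [-1.568, 0.109, -0.109]
ft_force: [-0.7, -0.2, -2.2]
width: 39.8
t: 37.48
ee_pos: [609.7, -238.7, 49.3]
orientation: [-1.568, 0.109, -0.109]
ft_force: [-1.9, 0.8, 2.9]
width: 39.9
```

Contact. Release, rise and withdraw.

```bash
python3 -m creep '[{"tx":0,"ty":0,"tz":0.2,"rx":0,"ry":0,"rz":0,"fingers":0},{"tx":0,"ty":0,"tz":0.2,"rx":0,"ry":0,"rz":0,"fingers":0},{"tx":0,"ty":0,"tz":0.2,"rx":0,"ry":0,"rz":0,"fingers":0},{"tx":0,"ty":0,"tz":0.2,"rx":0,"ry":0,"rz":0,"fingers":0},{"tx":0,"ty":0,"tz":0.2,"rx":0,"ry":0,"rz":0,"fingers":0},{"tx":0,"ty":0,"tz":0.2,"rx":0,"ry":0,"rz":0,"fingers":0},{"tx":0,"ty":0,"tz":0.2,"rx":0,"ry":0,"rz":0,"fingers":0},{"tx":0,"ty":0,"tz":0.2,"rx":0,"ry":0,"rz":0,"fingers":0}]'
python3 -m creep '[{"tx":0,"ty":0,"tz":15,"rx":0,"ry":0,"rz":0,"fingers":0},{"tx":0,"ty":0,"tz":50,"rx":0,"ry":0,"rz":0,"fingers":0},{"tx":0,"ty":0,"tz":100,"rx":0,"ry":0,"rz":0,"fingers":0},{"tx":0,"ty":0,"tz":145,"rx":0,"ry":0,"rz":0,"fingers":0},{"tx":-5,"ty":15,"tz":165,"rx":0,"ry":0,"rz":0,"fingers":0},{"tx":-20,"ty":60,"tz":165,"rx":0,"ry":0,"rz":0,"fingers":0},{"tx":-38,"ty":115,"tz":165,"rx":0,"ry":0,"rz":0,"fingers":0},{"tx":-56,"ty":170,"tz":165,"rx":0,"ry":0,"rz":0,"fingers":0},{"tx":-74,"ty":225,"tz":165,"rx":0,"ry":0,"rz":0,"fingers":0},{"tx":-92,"ty":280,"tz":165,"rx":0,"ry":0,"rz":0,"fingers":0}]';python3 -m creep '[{"tx":-18,"ty":55,"tz":0,"rx":0,"ry":0,"rz":0,"fingers":0},{"tx":-34,"ty":110,"tz":0,"rx":0,"ry":0,"rz":0,"fingers":0},{"tx":-46,"ty":150,"tz":0,"rx":0,"ry":0,"rz":0,"fingers":0},{"tx":-50,"ty":165,"tz":0,"rx":0,"ry":0,"rz":0,"fingers":0},{"tx":-50,"ty":165,"tz":0,"rx":0,"ry":0,"rz":0,"fingers":0},{"tx":-50,"ty":165,"tz":0,"rx":0,"ry":0,"rz":0,"fingers":0}]'
python3 - <<'E'
from h import *
st();cv2.imwrite("pics/s14.png",cv2.resize(cam("side")["pixels"][100:240,280:460],None,fx=4,fy=4,interpolation=cv2.INTER_CUBIC));cv2.imwrite("pics/t14.png",cv2.resize(cam("top")["pixels"][165:340,350:430],None,fx=3.4,fy=3.4,interpolation=cv2.INTER_CUBIC))
E
```

```text
t: 38.48
ee_pos: [609.6, -238.6, 49.2]
orientation: [-1.568, 0.109, -0.109]
ft_force: [-1.2, 0.5, 0.1]
width: 88.0
t: 39.72
ee_pos: [515.6, 43.5, 213.7]
orientation: [-1.568, 0.11, -0.108]
ft_force: [0.3, 0.1, -0.6]
width: 88.2
t: 40.48
ee_pos: [467.7, 205.4, 214.0]
orientation: [-1.569, 0.11, -0.109]
ft_force: [0.2, -0.2, 0.1]
width: 88.2
t 40.48 p [467.7 205.4 214. ] zyaw 1.4313 ydir [-0.    -0.001 -1.   ] F [ 0.2 -0.2  0.1] w 88.2 q [ 0.39  0.28  1.89 -0.    0.97 -1.04]
```

View pics/s14.png

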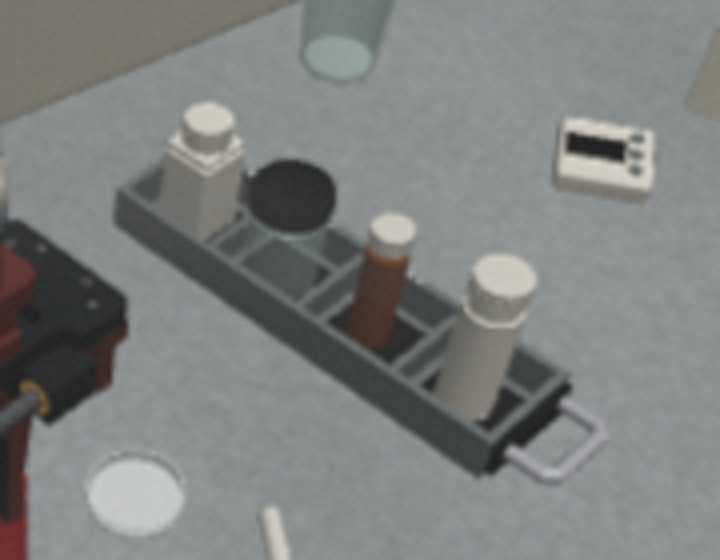

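View pics/t14.png

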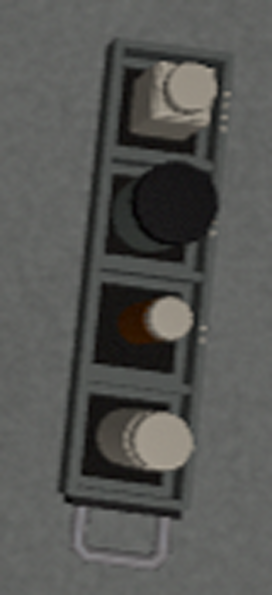

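```bash
python3 - <<'E'
from h import *
B=lambda u,v:(350+u/3.4-.35,165+v/3.4-.35); D=lambda u,v:(280+u/4-.4,100+v/4-.4)
c=np.array([497.3,-222.7]);a=-.1387;M=np.array([[np.cos(a),np.sin(a)],[-np.sin(a),np.cos(a)]])
for n,b,s,z,bx in [("tall",(165,440),(502,277),116,-114),("vial",(170,318),(392,233),100,-38),("jar",(175,202),(292,194),84,38),("sq",(191,88),(209,124),96,114)]:
    print(n,(M@(ray("top",B(*b),z)[:2]-c)-[bx,0]).round(1),(M@(ray("side",D(*s),z)[:2]-c)-[bx,0]).round(1))
E
```

```text
tall [ 2.3 -0.1] [-0.6  4. ]
vial [2.3 0.5] [-1.8  4.7]
jar [2.2 1. ] [-3.3  6.1]
sq [-0.6  1.1] [-5.9  4.9]
```

```bash
python3 -c "
from workcell import ctrl;print(ctrl.close_job())"
```

```text
the job is handed in; nothing more can be done
None
```

I moved all four bottles into the tray in the same order, with tall in the handle-end bay, then vial, jar and square, and handed the job in after about 41 s. `close_job` gave no verdict. I lowered each bottle until the wrist force showed it touching the floor of its bay, then let go; the red look-alikes were not touched.

- **Position:** in the last pictures all four stand upright and released. The top camera puts them within about 2.5 mm of their bay centres. The side camera gives up to 6 mm, and the two disagree by 3–7 mm, but both are inside the 12 mm tolerance.
- **Hard press:** the tall bottle was pressed onto its bay floor with about 29 N before I backed off. The other three touched at about 3–5 N.
- **Refused call:** the first move call was refused because its rows lacked some keys. Nothing moved then, and I resent it complete.

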